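# Dry-fit a three-tier plinth on the banding wheel

### The arm

A 6-joint arm with a two-finger parallel gripper is mounted at the origin on the work surface. World frame = base frame: x ahead of the robot, y to its left, z up, the work surface at z = 0. Lengths are in m, angles in rad, forces in N, time in s.
With the tool pointing down it reaches from about 0.375 to 0.975 m from the base axis. Payload 3.8 kg.
Tool frame: the origin (TCP) lies at the very end of the fingers, on their centre line; the grasp point (between the pads) lies 19 mm behind it; z points along the fingers, y is the direction in which the jaws open and shut (so a half turn about z gives the same grasp; the last joint's range is limited). The gripper opens to 85 mm and grips with 20 to 120 N. Pads are 22 mm wide; open, the fingers measure 114 mm over their backs; the gripper's body (76 mm by 85 mm) begins 54 mm behind the grasp point. The pads swing forward as they close: fully open they stand 13 mm farther back than shut.
Start: joints at [-1.222, 0.264, 1.604, -0, 1.274, -0.037], TCP at [0.254, -0.625, 0.231] pointing down, gripper open.
Joint ranges: [-2.63, 2.63], [-0.94, 2.18], [0.31, 2.57], [-1.31, 4.45], [0, 2.66], [-2.55, 2.55]. Speed limits (rad/s): [2.57, 2.57, 3.14, 3.14, 3.14, 3.14].

### API

Orientations are given as a rotation vector (axis times angle).
In Python, from workcell import status, read_camera, camera_info, order gives the robot as it stands.
- The arm moves only by the tool move_arm, never from a script. Its argument "deltas" is a list of rows, each a list of 3 entries, a list of its own where there are three numbers: the turn, a rotation vector about the world's x, y, z as a fraction of full scale, then the shift along the world's x, y, z as a fraction of full scale, then the closure, from -1 (fully open) to 1 (shut), so that 0 is half open. A call has 1 to 20 rows; each row is the pose to reach, as a shift and turn from the pose commanded when the call began; what a row does not reach only later rows make up. Full scale, the value 1, is 0.1 m for a shift and pi/2 rad for a turn. A row lasts 1/8 s, in which the tool goes at most 62.5 mm and 10.7 degrees, less where a joint would pass 70% of its speed; a pose out of reach is approached as far as the arm can. A call with a number of a shift or a turn outside -1 to 1 is refused whole. A call with a gripper value outside its range is refused whole. The fingers move at their own pace and stop on an object; "grip_force" is the grip in N (left out, the last holds). Time passes only in rows, so rows that repeat a pose let the fingers close. It gives the time, the measured TCP pose, the force and the opening at its end, in the units of the state.
- status.read_state(): the state, without advancing time (a new reading comes with each control period).
- read_camera(name): name is "scene" or "top" or "wrist"; returns (picture, depth): 480x640x3 uint8, red, green, blue; 480x640 float32, m along the optical axis (not along the pixel's ray), 0 where there is no reading.
- camera_info(name): a dict with "K" (3x3 intrinsics, pixels), "R" (3x3) and "t" (3): a world point X has camera coordinates R X + t. Camera axes: x right, y down, z forward; pixel columns grow to the right and rows downward; lengths in m; the calibration is good to about 2 mm. The wrist camera is an equidistant fisheye: a pixel r from the principal point sees the ray r / f radians off the axis. A picture is of the moment at which its call begins: read the wrist's pose just before it. camera_info takes no time and is no camera call; for the wrist camera it gives the pose at the moment of the call.
- order.finish_job(): hands the job in, once; it reports no verdict.
The state is a dict: "time": time; "q": joint angles; "joint_vel": joint speeds; "joint_torque": joint torques, N m; "tool_pos": TCP position; "tcp_rot": TCP orientation; "wrist_force": force on the tool from outside, world axes, zero at the start; "torque": the same for the moment, N m; "width": opening from 0.0 (shut) to 1.0 (fully open).
Only numpy, scipy, OpenCV 4.12 (cv2) and the standard library are available. Lean on these libraries where they do the work, as an engineer would, in place of code of your own. Each camera call takes 0.05 s, during which the arm holds its last target. There are 200 camera calls.

### The job

Someone left a paint tin on the round aluminium plate of the banding wheel: first stand it upright in the blue drip tray. Then build the stepped plinth in the middle of that plate, green slab first, then the red one, then the yellow one, each flat and centred on the one below with the long sides parallel. Set everything down gently without dropping it and leave the other things on the bench where they are.

Things in the scene. Friction and masses are not known exactly. Their poses are not given: they have to be found in the camera images.
- tier_base: flat wooden slab with straight parallel long sides and half-round ends, painted green with an oval dark wood inlay on top, 150 mm long (its x axis), 68 mm wide (its y axis), 22 mm thick; starts flat on the table; origin at the centre of its underside, z up. Bottom layer
- tier_mid: flat wooden slab with straight parallel long sides and half-round ends, painted red with an oval brown wood inlay on top, 116 mm long (its x axis), 60 mm wide (its y axis), 20 mm thick; starts flat on the table; origin at the centre of its underside, z up. Middle layer
- tier_top: flat wooden slab with straight parallel long sides and half-round ends, painted yellow with an oval pale wood inlay on top, 84 mm long (its x axis), 52 mm wide (its y axis), 18 mm thick; starts flat on the table; origin at the centre of its underside, z up. Top layer
- wheel_top (a point): centre of the banding wheel's top face, marked by a red dot: a fixed, locked, level aluminium plate, diameter 190 mm, top face 60 mm above the table; this point lies on the top face; z up; the plate has no preferred direction
- tin: closed steel paint tin with orange label, upright cylinder, diameter 66 mm, height 100 mm, about 0.4 kg, starts standing on the wheel's plate, off centre; origin at the centre of its underside
- tray_in (a point): centre of the inner floor (4 mm above the table) of the fixed blue drip tray, 130 mm square outside, walls 4 mm thick and 18 mm high, inside 122 mm square; axes along its sides
- jar: bystander: glass jar with green label and white cap, upright, diameter 68 mm, height 75 mm; origin at the centre of its underside
- varnish: bystander: amber bottle with black cap, upright, diameter 60 mm, height 160 mm; origin at the centre of its underside
- solvent: bystander: white bottle with red cap and yellow label, upright, diameter 64 mm, height 150 mm; origin at the centre of its underside
- tape: bystander: cardboard-coloured roll of tape lying flat, outer diameter 104 mm, height 45 mm; origin at the centre of its underside
- finial: bystander: turned terracotta finial, upright, diameter 68 mm at most, height 128 mm; origin at the centre of its underside
- brushes: bystander: white cup with four brushes, cup diameter 80 mm at the rim and 100 mm high, brushes up to 180 mm high; origin at the centre of its underside
- sander: bystander: cork sanding block lying flat, 70 mm long (its x axis), 38 mm wide, 28 mm high; origin at the centre of its underside
- scraper: bystander: spatula lying flat, 200 mm long along its x axis, under 30 mm high; origin near its middle
Not all that is in view belongs to the job. There is more than one size of the tier_top; the job needs the middle-sized. Leave any pink look-alike of the tier_mid alone.

How it is judged:
By the outcome, as a careful person would: the job done as asked, in the order asked, and still so for the second after the job is handed in, with the robot touching nothing.
It also fails if it takes over 72 s, if anything falls off the work surface, if the arm or the gripper's body presses on something with over 40 N, if the wrist force passes 120 N, or if a joint passes its speed limit or range.

## Working session

There is one attempt and no reset: what is moved stays moved. The work goes in short steps, Python scripts to look and compute and a tool call to move; the robot and the scene stay as the last step left them, time stands still between calls to the robot, and variables do not carry over. Pictures are saved under pics/ and viewed, about 8 in all and at most 12, crops included, and the job is handed in when it is done.

Besides the shell and the picture viewer there is one more tool, called after "Request:" as name(argument=value, ...), one argument or row to a line, values as JSON. move_arm: Moves the arm, as the interface text tells. Its arguments: {"type":"object","properties":{"deltas":{"type":"array","items":{"type":"array"}},"grip_force":{"type":"number"}},"required":["deltas"]}

```bash
ls; mkdir -p pics
cat > h.py <<'E'
import numpy as np, cv2
from workcell import status, read_camera, camera_info, order
def snap(n,f):
    im,d=read_camera(n); cv2.imwrite('pics/%s.png'%f,im[:,:,::-1]); np.savez('pics/%s.npz'%f,im=im,d=d); return im,d
def world(n,d):
    c=camera_info(n);K,R,t=[np.array(c[k]) for k in 'KRt']
    v,u=np.mgrid[:480,:640]
    P=np.stack([(u-K[0,2])/K[0,0]*d,(v-K[1,2])/K[1,1]*d,d],-1)
    return (P-t.reshape(3))@R
E
python3 - <<'E'
from h import *
s=status.read_state();print(s)
for n in('top','scene'):
    im,d=snap(n,n+'0');print(camera_info(n))
a=cv2.imread('pics/top0.png')
E
```

```text
pics
{'time': 0.0, 'q': array([-1.22192347e+00,  2.64747623e-01,  1.60538033e+00,  1.53035206e-05,
        1.27370201e+00, -3.68984651e-02]), 'joint_vel': array([ 0.0001151 , -0.00087117, -0.00065746, -0.00138773, -0.00112696,
        0.00150764]), 'joint_torque': array([ 9.90016488e-04, -5.15104973e+01, -3.67317045e+01, -9.33010460e-05,
        1.28708855e-02,  1.70192862e-05]), 'tool_pos': array([ 0.25373756, -0.62470083,  0.22996234]), 'tcp_rot': array([-3.08116226e+00, -6.01786626e-01,  5.22906953e-04]), 'wrist_force': array([-0.03499646, -0.29813664,  0.72210462]), 'torque': array([-0.03186566, -0.00211596,  0.02379546]), 'width': 0.9984536036746046}
{'K': array([[459.78175672,   0.        , 325.22030065],
       [  0.        , 459.78175672, 237.71993788],
       [  0.        ,   0.        ,   1.        ]]), 'R': array([[-0.00432036, -0.99986966, -0.01555604],
       [-0.98441748,  0.00698728, -0.17570829],
       [ 0.17579409,  0.01455451, -0.98431936]]), 't': array([2.84371261e-04, 5.37592421e-01, 1.05121229e+00])}
{'K': array([[491.23915266,   0.        , 324.84908544],
       [  0.        , 491.23915266, 236.10851021],
       [  0.        ,   0.        ,   1.        ]]), 'R': array([[ 0.1903245 ,  0.98164959, -0.01186024],
       [ 0.7878689 , -0.15993913, -0.59471176],
       [-0.58569547,  0.1038439 , -0.80385152]]), 't': array([-0.10204623, -0.3619974 ,  1.81299156])}
```

View pics/top0.png

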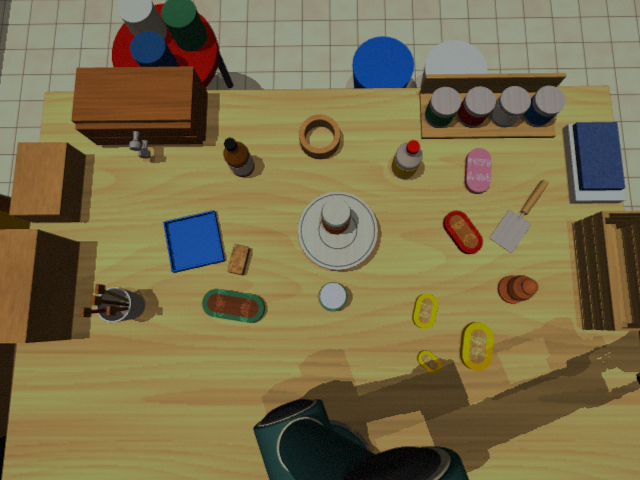

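View pics/scene0.png

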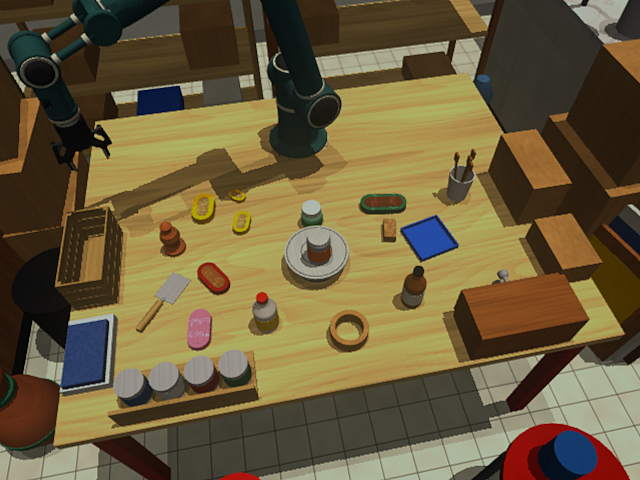

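The top view shows the tin at (337,215) on the plate at (339,231), with the tray at (194,241) and the green slab at (233,305). Red is at (463,232), and its pink look-alike is at (479,171). There are three yellow slabs, at (426,311), (478,346) and (430,361). By eye the middle-sized one is (426,311). I'll measure the sizes and check in a crop.

```bash
cat > m.py <<'E'
from h import *
def slab(f,cam,box,kind,zt,tol=.006):
    """fit top face in world xy: pixels within tol of height zt -> centre, size, yaw of long axis"""
    z=np.load('pics/%s.npz'%f);im=z['im'];W=world(cam,z['d'])
    x0,y0,x1,y1=box;m=np.zeros((480,640),bool);m[y0:y1,x0:x1]=1
    hsv=cv2.cvtColor(im,cv2.COLOR_RGB2HSV);H,S,V=[hsv[...,i].astype(int) for i in range(3)]
    m&=(z['d']>0)&(abs(W[...,2]-zt)<tol)
    P=W[m]
    r=cv2.minAreaRect((P[:,:2]*1000).astype(np.float32))
    (cx,cy),(w,h),a=r
    if w<h:w,h,a=h,w,a+90
    a=(a+90)%180-90
    print(kind,'n',len(P),'c',round(cx,1),round(cy,1),'mean',(P.mean(0)*1000).round(1),'size',round(w,1),round(h,1),'yaw',round(a,1))
E
python3 - <<'E'
from m import *
z=np.load('pics/top0.npz');W=world('top',z['d'])
for n,u,v in [('tin',338,210),('plate',312,231),('traylfloor',194,241),('jar',333,295),('green',233,305),('red',463,232),('ym',426,311),('yl',478,346),('ys',430,361),('table',270,380),('sander',238,260),('varn',231,145),('solv',412,148),('tape',306,138),('finial',528,286)]:
    print(n,(W[v-1:v+2,u-1:u+2].reshape(-1,3).mean(0)*1000).round(1))
for k,b,zt in [('green',(195,280,272,330),.022),('red',(435,205,492,260),.020),('ym',(405,288,445,335),.018),('yl',(455,315,502,376),.018),('ys',(410,345,447,376),.018),('tin',(310,185,365,245),.160),('plate',(285,180,390,280),.060),('traywall',(155,200,235,285),.018),('pink',(455,140,500,200),.02),('sander',(225,235,255,285),.028),('jar',(310,275,355,320),.075)]:
    slab('top0','top',b,k,zt,.007 if k in('ym','yl','ys','green','red','traywall','pink') else .008)
a=cv2.imread('pics/top0.png')[200:400,385:515];cv2.imwrite('pics/crop1.png',cv2.resize(a,None,fx=3,fy=3,interpolation=2))
E
```

```text
tin [578.4 -32.4 159.3]
plate [552.1  28.4  58.5]
traylfloor [539.4 325.2   4.2]
jar [400.1 -20.3  74.2]
green [380.3 219.1  20.8]
red [ 554.5 -339.5   19.3]
ym [ 364.1 -241.7   16.6]
yl [ 282.8 -357.7   23.7]
ys [ 248.2 -247.1   11.5]
table [204.4 130.5  -1.9]
sander [487.8 208.8  27.9]
varn [728.9 204.7 160.2]
solv [ 722.2 -199.4  148.4]
tape [805.8  46.2   9.2]
finial [ 415.  -445.1  118. ]
green n 1609 c 380.5 220.3 mean [380.1 219.2  21.3] size 149.9 67.8 yaw 80.5
red n 1044 c 557.2 -341.1 mean [ 556.3 -340.6   19. ] size 114.9 62.4 yaw 32.7
ym n 681 c 365.6 -240.6 mean [ 365.7 -240.3   17. ] size 82.6 52.5 yaw -14.5
yl n 1138 c 283.7 -357.6 mean [ 283.  -356.    21.9] size 109.5 70.3 yaw -9.9
ys n 243 c 247.0 -245.7 mean [ 247.6 -246.4   13.2] size 58.3 36.9 yaw 44.6
tin n 597 c 576.6 -28.4 mean [576.  -28.  158.8] size 59.4 59.1 yaw 81.2
plate n 4043 c 555.6 -32.2 mean [546.4 -33.1  59.3] size 188.8 187.9 yaw -45.2
traywall n 434 c 525.7 306.1 mean [536.8 320.7  16.9] size 167.0 160.5 yaw 13.0
pink n 967 c 713.9 -388.1 mean [ 713.7 -387.5   19.1] size 116.5 61.2 yaw -5.7
sander n 455 c 491.4 209.3 mean [491.  209.   26.9] size 69.8 38.6 yaw -12.4
jar n 532 c 399.2 -19.2 mean [399.5 -19.7  73.9] size 57.1 57.0 yaw 89.4
```

View pics/crop1.png

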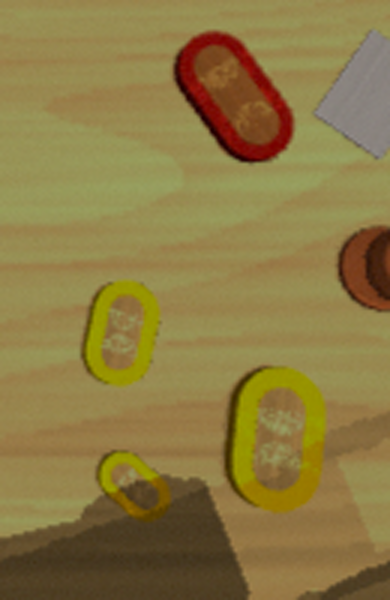

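The crop confirms three yellow slabs: large (about 110×70), middle (82.6×52.5, at (426,311)) and small (58×37). I'll take the middle one. Red at (463,232) is the true red (115×62), and pink is separate. Next I'll refine the yaws and the tray centre, cross-checking with the scene camera.

```bash
cat >> m.py <<'E'
from scipy.optimize import minimize
def fit(f,cam,c0,yaw0,L,Wd,zt,tol=.004):
    """best stadium of the known size about the top-face points; returns x,y mm and yaw deg"""
    z=np.load('pics/%s.npz'%f);Wp=world(cam,z['d'])
    m=(z['d']>0)&(np.hypot(Wp[...,0]*1e3-c0[0],Wp[...,1]*1e3-c0[1])<L*.75)
    zz=Wp[...,2]; med=np.median(zz[m&(abs(zz-zt)<.007)&(np.hypot(Wp[...,0]*1e3-c0[0],Wp[...,1]*1e3-c0[1])<20)])
    P=Wp[m&(abs(zz-med)<tol)][:,:2]*1e3
    def sd(p):
        a=np.radians(p[2]);q=P-p[:2];x=q@[np.cos(a),np.sin(a)];y=q@[-np.sin(a),np.cos(a)]
        return np.hypot(np.maximum(abs(x)-(L-Wd)/2,0),y)-Wd/2
    def cost(p): d=sd(p);return np.sum(np.clip(d,0,5)**2)+0.0*len(d)
    # centre the points: penalise points outside slightly shrunk stadium
    def cost2(p): d=sd(p)+1.5;return np.sum(np.clip(d,0,6)**2)
    r=minimize(cost2,[*c0,yaw0],method='Nelder-Mead',options=dict(xatol=.01,fatol=.01))
    print(f,'fit',r.x.round(1),'med z',round(med*1e3,1),'n',len(P));return r.x
E
python3 - <<'E'
from m import *
for f,c in(('top0','top'),('scene0','scene')):
    fit(f,c,(380.3,220),80.5,150,68,.022);fit(f,c,(556.8,-341),32.7,116,60,.020);fit(f,c,(365.6,-240.5),-14.5,84,52,.018)
    z=np.load('pics/%s.npz'%f);W=world(c,z['d'])*1e3;hsv=cv2.cvtColor(z['im'],cv2.COLOR_RGB2HSV)
    m=(abs(W[...,0]-538)<110)&(abs(W[...,1]-320)<110)&(W[...,2]<30)&(hsv[...,0]>100)&(hsv[...,0]<130)&(hsv[...,1]>120)
    print('tray',cv2.minAreaRect(W[m][:,:2].astype(np.float32)))
    m=(np.hypot(W[...,0]-577,W[...,1]+28)<50)&(abs(W[...,2]-158)<6);print('tin',cv2.minEnclosingCircle(W[m][:,:2].astype(np.float32)))
    m=(np.hypot(W[...,0]-555,W[...,1]+32)<110)&(abs(W[...,2]-60)<8);print('plate',cv2.minEnclosingCircle(W[m][:,:2].astype(np.float32)))
E
```

```text
top0 fit [380.4 219.9  80.6] med z 21.5 n 1569
top0 fit [ 557.1 -340.9   33. ] med z 19.3 n 960
top0 fit [ 366.  -240.7  -14. ] med z 17.2 n 639
tray ((539.3438110351562, 324.41864013671875), (131.03128051757812, 130.5154571533203), 12.972010612487793)
tin ((576.543212890625, -27.767597198486328), 30.658437728881836)
plate ((555.6835327148438, -32.09490966796875), 95.12203216552734)
scene0 fit [380.4 221.7  80.3] med z 22.8 n 604
scene0 fit [ 556.7 -338.7   33.1] med z 21.1 n 548
scene0 fit [ 366.3 -238.5  -11.1] med z 18.4 n 258
tray ((538.8218994140625, 332.4833984375), (132.85928344726562, 142.11126708984375), 12.30691146850586)
tin ((576.7173461914062, -25.765064239501953), 32.770713806152344)
plate ((554.8606567382812, -29.551305770874023), 96.67731475830078)
```

Request:
move_arm(
  deltas=[
    [[0,0,0],[0.5,1,0.2],-1],
    [[0,0,0],[0.5,1,0.2],-1],
    [[0,0,0],[0.5,1,0.2],-1],
  ],
)

```text
time: 0.48
tool_pos: [0.3055, -0.523, 0.2519]
tcp_rot: [3.082, 0.607, 0.001]
wrist_force: [0.2, 0.1, -0.6]
width: 1.004
```

Request:
move_arm(
  deltas=[
    [[0,0,0],[0.5,1,0],-1],
    [[0,0,0],[0.5,1,0],-1],
  ],
)

```text
time: 0.72
tool_pos: [0.354, -0.4247, 0.2506]
tcp_rot: [-3.083, -0.6, 0.001]
wrist_force: [0.6, -0.4, 0.7]
width: 1.001
```

Request:
move_arm(
  deltas=[
    [[0,0,0],[0.6,1,0],-1],
    [[0,0,0],[0.6,1,0],-1],
  ],
)

```text
time: 0.98
tool_pos: [0.4144, -0.3245, 0.2508]
tcp_rot: [3.084, 0.601, -0.001]
wrist_force: [0.0, -0.6, 0.3]
width: 1.002
```

Request:
move_arm(
  deltas=[
    [[0,0,0],[0.6,1,0],-1],
    [[0,0,0],[0.6,1,0],-1],
  ],
)

```text
time: 1.23
tool_pos: [0.4747, -0.2244, 0.2509]
tcp_rot: [3.083, 0.602, -0.0]
wrist_force: [0.4, -0.4, 0.4]
width: 0.997
```

Request:
move_arm(
  deltas=[
    [[0,0,0],[0.6,1,0],-1],
    [[0,0,0],[0.6,1,0],-1],
  ],
)

```text
time: 1.48
tool_pos: [0.535, -0.1244, 0.2509]
tcp_rot: [3.083, 0.602, -0.0]
wrist_force: [0.7, -0.2, 0.3]
width: 0.998
```

Request:
move_arm(
  deltas=[
    [[0,0,0],[0.43,0.98,0],-1],
    [[0,0,0],[0.43,0.98,0],-1],
    [[0,0,0],[0.43,0.98,0],-1],
    [[0,0,0],[0.43,0.98,0],-1],
  ],
)

```text
time: 1.98
tool_pos: [0.5769, -0.0282, 0.2506]
tcp_rot: [3.083, 0.602, -0.002]
wrist_force: [0.8, -0.6, 0.8]
width: 1.002
```

Run:
```python
from h import *
im,d=snap('wrist','w1');c=camera_info('wrist');print(c);s=status.read_state();print(s['time'],s['tool_pos'],s['q'].round(3))
```

```text
{'K': array([[371.64829954,   0.        , 321.7274767 ],
       [  0.        , 371.64829954, 231.91203346],
       [  0.        ,   0.        ,   1.        ]]), 'R': array([[ 3.74741475e-01, -9.27129298e-01,  3.03514649e-04],
       [-8.78213411e-01, -3.54864925e-01,  3.20643244e-01],
       [-2.97170039e-01, -1.20424873e-01, -9.47199988e-01]]), 't': array([-0.24433707,  0.44933798,  0.56670353])}
2.025 [ 0.57672234 -0.02864239  0.25077329] [-9.200e-02  6.900e-02  1.793e+00 -1.000e-03  1.280e+00  1.094e+00]
```

View pics/w1.png

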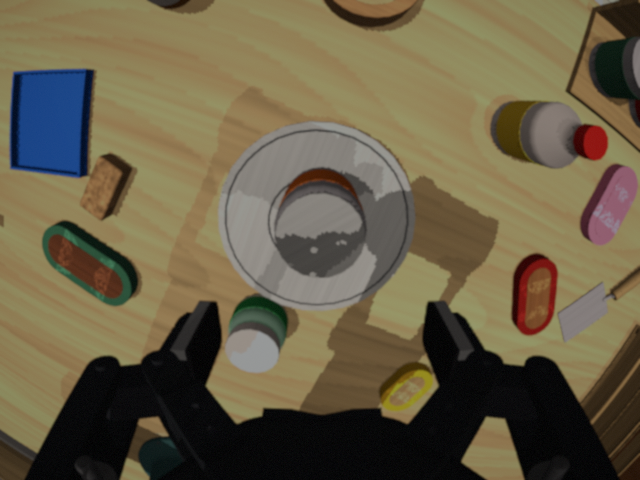

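The wrist view shows the tin (320,235) centred between the fingers (tips near x=210 and 430), with nothing else close to it. I'll descend.

Request:
move_arm(
  deltas=[
    [[0,0,0],[0,0.01,-0.4],-1],
    [[0,0,0],[0,0.01,-0.8],-1],
    [[0,0,0],[0,0.01,-1],-1],
  ],
)

```text
time: 2.4
tool_pos: [0.575, -0.0279, 0.1487]
tcp_rot: [-3.083, -0.599, 0.006]
wrist_force: [0.3, 0.5, 0.0]
width: 0.998
```

Request:
move_arm(
  deltas=[
    [[0,0,0],[0,0,-0.2],-1],
    [[0,0,0],[0,0,-0.39],-1],
    [[0,0,0],[0,0,-0.39],0],
    [[0,0,0],[0,0,-0.39],1],
    [[0,0,0],[0,0,-0.39],1],
    [[0,0,0],[0,0,-0.39],1],
    [[0,0,0],[0,0,-0.39],1],
    [[0,0,0],[0,0,-0.39],1],
  ],
  grip_force=50,
)

```text
time: 3.4
tool_pos: [0.5769, -0.0263, 0.1123]
tcp_rot: [-3.083, -0.602, 0.0]
wrist_force: [0.0, 0.1, -2.5]
width: 0.756
```

Request:
move_arm(
  deltas=[
    [[0,0,0],[0,0,0.1],1],
    [[0,0,0],[0,0,0.3],1],
    [[0,0,0],[0,0,0.5],1],
    [[0,0,0],[0,0,0.5],1],
    [[0,0,0],[0,0,0.5],1],
  ],
)

```text
time: 4.03
tool_pos: [0.577, -0.0264, 0.1626]
tcp_rot: [3.083, 0.602, 0.001]
wrist_force: [-1.1, -0.6, -4.0]
width: 0.754
```

Request:
move_arm(
  deltas=[
    [[0,0,0],[-0.03,0.2,0],1],
    [[0,0,0],[-0.06,0.5,0],1],
    [[0,0,0],[-0.09,0.88,0],1],
  ],
)

```text
time: 4.4
tool_pos: [0.5668, 0.0629, 0.1611]
tcp_rot: [-3.083, -0.6, 0.003]
wrist_force: [1.1, -0.3, -2.5]
width: 0.754
```

Request:
move_arm(
  deltas=[
    [[0,0,0],[-0.03,0.3,0],1],
    [[0,0,0],[-0.06,0.6,0],1],
    [[0,0,0],[-0.09,0.88,0],1],
  ],
)

```text
time: 4.78
tool_pos: [0.5576, 0.1516, 0.1612]
tcp_rot: [-3.083, -0.603, 0.003]
wrist_force: [-0.6, 0.5, -2.4]
width: 0.756
```

Request:
move_arm(
  deltas=[
    [[0,0,0],[-0.03,0.3,0],1],
    [[0,0,0],[-0.06,0.6,0],1],
    [[0,0,0],[-0.1,0.88,0],1],
  ],
)

```text
time: 5.15
tool_pos: [0.5475, 0.2394, 0.1611]
tcp_rot: [-3.083, -0.603, 0.003]
wrist_force: [0.5, 0.1, -2.6]
width: 0.755
```

Request:
move_arm(
  deltas=[
    [[0,0,0],[-0.03,0.3,0],1],
    [[0,0,0],[-0.06,0.6,0],1],
    [[0,0,0],[-0.1,0.88,0],1],
    [[0,0,0],[-0.1,0.88,-0.2],1],
    [[0,0,0],[-0.1,0.88,-0.5],1],
    [[0,0,0],[-0.1,0.88,-0.75],1],
    [[0,0,0],[-0.1,0.88,-0.75],1],
  ],
)

```text
time: 6.02
tool_pos: [0.5353, 0.3236, 0.0827]
tcp_rot: [3.081, 0.602, -0.014]
wrist_force: [0.0, 1.2, -3.2]
width: 0.754
```

Run:
```python
from h import *
im,d=snap('top','t2');s=status.read_state();print(s['time'],s['tool_pos'],s['wrist_force'])
W=world('top',d)*1e3
m=(np.hypot(W[...,0]-555,W[...,1]+32)<110)&(abs(W[...,2]-60)<8);print('plate',cv2.minEnclosingCircle(W[m][:,:2].astype(np.float32)))
hsv=cv2.cvtColor(im,cv2.COLOR_RGB2HSV);r=m&(np.hypot(W[...,0]-555,W[...,1]+32)<40)&((hsv[...,0]<8)|(hsv[...,0]>172))&(hsv[...,1]>120);print('dot',r.sum(),W[r].mean(0))
a=np.hstack([cv2.resize(im[185:305,140:290],None,fx=2.6,fy=2.6),cv2.resize(im[170:290,270:420],None,fx=2.6,fy=2.6)]);cv2.imwrite('pics/t2c.png',a[:,:,::-1])
```

```text
6.075 [0.53694302 0.32446596 0.0848465 ] [-0.20381348  0.314145   -2.47888454]
plate ((555.57470703125, -32.10481643676758), 95.06436920166016)
dot 16 [554.92752296 -30.95725884  60.14342016]
```

View pics/t2c.png

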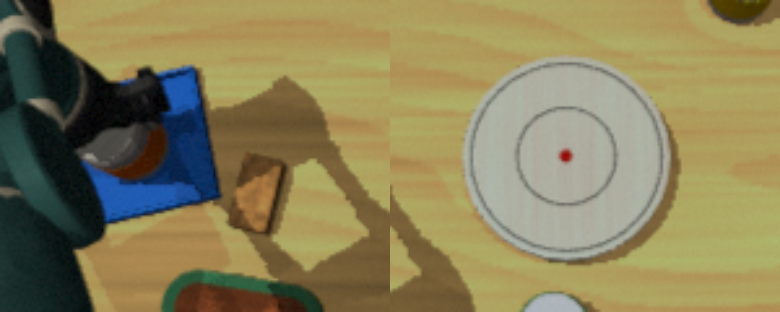

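The crop shows the tin inside the tray walls. The plate's red dot measures (555,-31), matching the fitted circle. I'll lower slowly until it touches.

Request:
move_arm(
  deltas=[
    [[0,0,0],[0,0,-0.15],1],
    [[0,0,0],[0,0,-0.25],1],
    [[0,0,0],[0,0,-0.28],1],
    [[0,0,0],[0,0,-0.3],1],
    [[0,0,0],[0,0,-0.3],1],
    [[0,0,0],[0,0,-0.3],1],
  ],
)

```text
time: 6.82
tool_pos: [0.5393, 0.3258, 0.0577]
tcp_rot: [-3.083, -0.602, -0.001]
wrist_force: [-0.6, 0.9, -2.0]
width: 0.751
```

Request:
move_arm(
  deltas=[
    [[0,0,0],[0,0,-0.005],1],
    [[0,0,0],[0,0,-0.01],1],
    [[0,0,0],[0,0,-0.015],1],
    [[0,0,0],[0,0,-0.015],1],
  ],
)

```text
time: 7.32
tool_pos: [0.5391, 0.3257, 0.056]
tcp_rot: [-3.083, -0.602, -0.0]
wrist_force: [-0.1, 0.1, -0.6]
width: 0.752
```

Request:
move_arm(
  deltas=[
    [[0,0,0],[0,0,0],-0.6],
    [[0,0,0],[0,0,0],-1],
    [[0,0,0],[0,0,0],-1],
    [[0,0,0],[0,0,0.3],-1],
    [[0,0,0],[0,0,0.7],-1],
    [[0,0,0],[0,0,1],-1],
  ],
  grip_force=50,
)

```text
time: 8.07
tool_pos: [0.5395, 0.3259, 0.1577]
tcp_rot: [-3.083, -0.602, -0.003]
wrist_force: [1.2, 0.6, 0.8]
width: 1.002
```

Request:
move_arm(
  deltas=[
    [[0,0,0.11],[-0.1,-0.1,0.1],-1],
    [[0,0,0.22],[-0.25,-0.2,0.1],-1],
    [[0,0,0.33],[-0.45,-0.3,0.1],-1],
    [[0,0,0.44],[-0.65,-0.45,0],-1],
    [[0,0,0.55],[-0.8,-0.5,0],-1],
    [[0,0,0.65],[-0.8,-0.5,0],-1],
    [[0,0,0.65],[-0.8,-0.5,0],-1],
  ],
)

```text
time: 8.95
tool_pos: [0.459, 0.2756, 0.1561]
tcp_rot: [2.397, 2.03, 0.001]
wrist_force: [0.3, 0.3, -0.1]
width: 1.002
```

Request:
move_arm(
  deltas=[
    [[0,0,0],[-0.4,-0.3,0],-1],
    [[0,0,0],[-0.79,-0.55,0],-1],
    [[0,0,0],[-0.79,-0.55,-0.3],-1],
    [[0,0,0],[-0.79,-0.55,-0.3],-1],
    [[0,0,0],[-0.79,-0.55,-0.3],-1],
  ],
)

```text
time: 9.57
tool_pos: [0.3808, 0.2211, 0.1266]
tcp_rot: [2.397, 2.03, 0.001]
wrist_force: [1.1, -0.9, 0.2]
width: 1.0
```

Run:
```python
from h import *
s=status.read_state();im,d=snap('wrist','w3')
print(s['time'],s['tool_pos'],s['tcp_rot'],s['q'].round(2),s['wrist_force'])
import math;r=s['tcp_rot'];print('jaw yaw',2*math.degrees(math.atan2(r[1],r[0]))-90)
```

```text
9.575 [0.38084919 0.22105603 0.12657057] [2.39707097e+00 2.03037805e+00 1.28163769e-03] [ 0.47 -0.1   2.2   0.    1.04  0.63] [ 1.06553754 -0.86429493  0.23824763]
jaw yaw -9.469160878561695
```

View pics/w3.png

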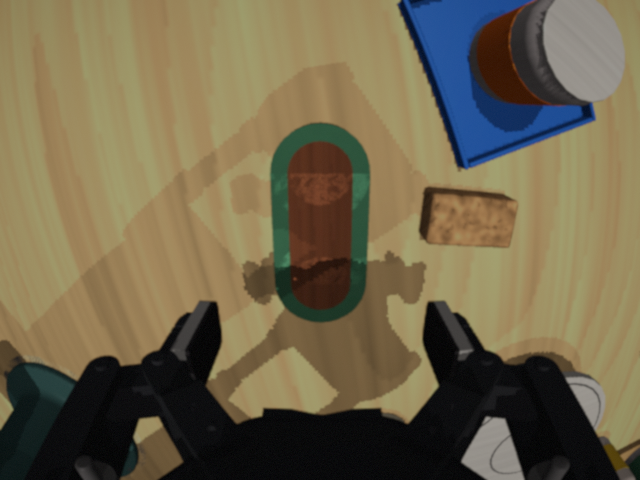

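The wrist view shows the green slab aligned between the fingers, centred at x≈321, with the tin standing inside the tray. I'll descend and grip it.

Request:
move_arm(
  deltas=[
    [[0,0,0],[0,0,-0.4],-1],
    [[0,0,0],[0,0,-0.8],-1],
    [[0,0,0],[0,0,-1],-1],
    [[0,0,0],[0,0,-1],-1],
  ],
)

```text
time: 10.12
tool_pos: [0.3795, 0.2204, 0.0249]
tcp_rot: [-2.396, -2.031, 0.004]
wrist_force: [0.6, -0.4, -0.2]
width: 1.002
```

Request:
move_arm(
  deltas=[
    [[0,0,0],[0,0,-0.12],-1],
    [[0,0,0],[0,0,-0.2],-1],
    [[0,0,0],[0,0,-0.25],-1],
    [[0,0,0],[0,0,-0.25],-1],
  ],
)

```text
time: 10.62
tool_pos: [0.3798, 0.2205, 0.0005]
tcp_rot: [-2.396, -2.032, 0.001]
wrist_force: [-1.2, -0.2, 0.1]
width: 1.004
```

Request:
move_arm(
  deltas=[
    [[0,0,0],[0,0,0],-0.5],
    [[0,0,0],[0,0,0],0],
    [[0,0,0],[0,0,0],1],
    [[0,0,0],[0,0,0],1],
    [[0,0,0],[0,0,0],1],
    [[0,0,0],[0,0,0],1],
  ],
  grip_force=50,
)

```text
time: 11.38
tool_pos: [0.3806, 0.2209, 0.0014]
tcp_rot: [2.396, 2.032, 0.002]
wrist_force: [-0.5, -0.3, 6.3]
width: 0.782
```

Request:
move_arm(
  deltas=[
    [[0,0,0],[0,0,0.1],1],
    [[0,0,0],[0,0,0.3],1],
    [[0,0,0],[0,0,0.6],1],
    [[0,0,0],[0,0,1],1],
    [[0,0,0],[0,0,1],1],
  ],
)

```text
time: 12.0
tool_pos: [0.3825, 0.2219, 0.1042]
tcp_rot: [2.395, 2.031, 0.011]
wrist_force: [0.4, -0.0, -0.9]
width: 0.782
```

Run:
```python
from h import *
s=status.read_state();im,d=snap('wrist','w4');print(s['time'],s['tool_pos'],s['wrist_force'],s['torque'],s['width'])
```

```text
12.0 [0.38249134 0.22188963 0.10421519] [ 0.36973335 -0.00876831 -0.93009847] [-0.00765436 -0.00503334  0.02876788] 0.7820089539137062
```

View pics/w4.png

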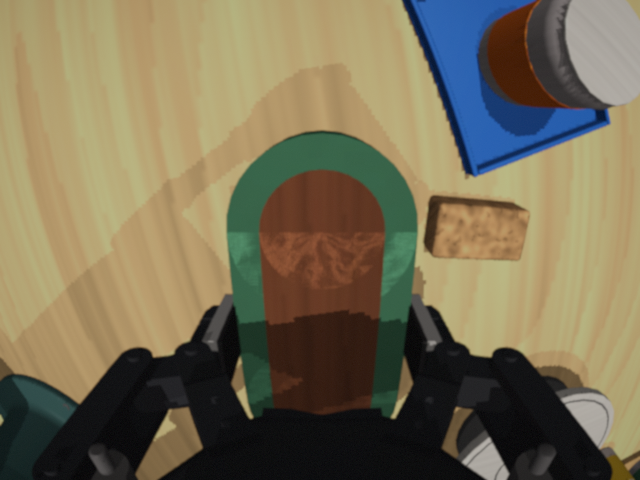

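The green slab is held square in the jaws (width 0.78 × 85 ≈ 66 mm). I'll carry it to the plate and turn it −47.5° so it is parallel to the red slab's current yaw.

Request:
move_arm(
  deltas=[
    [[0,0,-0.05],[0.1,-0.1,0],1],
    [[0,0,-0.12],[0.2,-0.3,0],1],
    [[0,0,-0.2],[0.4,-0.55,0],1],
    [[0,0,-0.27],[0.58,-0.84,0],1],
  ],
)

```text
time: 12.55
tool_pos: [0.4368, 0.1356, 0.0988]
tcp_rot: [-2.771, -1.478, 0.005]
wrist_force: [-0.3, 0.5, -1.6]
width: 0.782
```

Request:
move_arm(
  deltas=[
    [[0,0,-0.08],[0.2,-0.3,0],1],
    [[0,0,-0.16],[0.4,-0.6,0],1],
    [[0,0,-0.258],[0.58,-0.84,0],1],
  ],
)

```text
time: 12.92
tool_pos: [0.4948, 0.0513, 0.0986]
tcp_rot: [-3.013, -0.886, 0.006]
wrist_force: [0.2, 0.6, -0.7]
width: 0.782
```

Request:
move_arm(
  deltas=[
    [[0,0,0],[0.2,-0.3,0],1],
    [[0,0,0],[0.4,-0.6,0],1],
    [[0,0,0],[0.52,-0.78,0],1],
    [[0,0,0],[0.58,-0.84,0],1],
    [[0,0,0],[0.58,-0.84,-0.1],1],
    [[0,0,0],[0.58,-0.84,-0.25],1],
    [[0,0,0],[0.58,-0.84,-0.34],1],
    [[0,0,0],[0.58,-0.84,-0.34],1],
    [[0,0,0],[0.58,-0.84,-0.34],1],
  ],
)

```text
time: 14.05
tool_pos: [0.5541, -0.0311, 0.0669]
tcp_rot: [3.011, 0.895, 0.0]
wrist_force: [-0.4, 0.5, -2.2]
width: 0.78
```

Run:
```python
from h import *
from workcell import *
s=status.read_state();r=s['tcp_rot'];print(s['time'],s['tool_pos'],s['wrist_force'],s['torque'],'jaw',2*np.degrees(np.arctan2(r[1],r[0]))-90,r[2])
im,d=snap('scene','s5')
```

```text
14.05 [ 0.55410533 -0.03111947  0.06690374] [-0.41075365  0.45114457 -2.17582043] [-0.02482931 -0.02311879  0.00385605] jaw -56.893555028352935 0.00039972055488592264
```

Request:
move_arm(
  deltas=[
    [[0,0,0],[0.01,0,-0.02],1],
    [[0,0,0],[0.01,0,-0.035],1],
    [[0,0,0],[0.01,0,-0.045],1],
    [[0,0,0],[0.01,0,-0.05],1],
    [[0,0,0],[0.01,0,-0.05],1],
  ],
)

```text
time: 14.72
tool_pos: [0.555, -0.0314, 0.0617]
tcp_rot: [-3.012, -0.894, 0.0]
wrist_force: [-0.0, -0.9, -1.7]
width: 0.776
```

Request:
move_arm(
  deltas=[
    [[0,0,0],[0,0,-0.005],1],
    [[0,0,0],[0,0,-0.01],1],
    [[0,0,0],[0,0,-0.01],1],
  ],
)

```text
time: 15.1
tool_pos: [0.5551, -0.0314, 0.0614]
tcp_rot: [3.011, 0.895, 0.0]
wrist_force: [-3.2, -0.2, 5.6]
width: 0.783
```

Request:
move_arm(
  deltas=[
    [[0,0,0],[0,0,0],-0.65],
    [[0,0,0],[0,0,0],-1],
    [[0,0,0],[0,0,0],-1],
    [[0,0,0],[0,0,0.2],-1],
    [[0,0,0],[0,0,0.6],-1],
  ],
)

```text
time: 15.72
tool_pos: [0.5529, -0.0312, 0.119]
tcp_rot: [-3.01, -0.894, 0.008]
wrist_force: [0.2, -0.6, 0.7]
width: 1.001
```

Request:
move_arm(
  deltas=[
    [[0,0,0],[0,-0.5,0.1],-1],
    [[0,0,0],[0,-1,0.1],-1],
  ],
)

```text
time: 15.98
tool_pos: [0.5565, -0.1323, 0.1327]
tcp_rot: [3.009, 0.897, 0.005]
wrist_force: [0.6, -0.5, -0.9]
width: 1.002
```

Request:
move_arm(
  deltas=[
    [[0,0,0],[0,-0.5,0],-1],
    [[0,0,0],[0,-1,0],-1],
  ],
)

```text
time: 16.23
tool_pos: [0.555, -0.2329, 0.1309]
tcp_rot: [3.011, 0.895, 0.001]
wrist_force: [1.3, 0.8, 0.5]
width: 0.999
```

Request:
move_arm(
  deltas=[
    [[0,0,0],[0,-0.5,0],-1],
    [[0,0,0],[0,-1,0],-1],
    [[0,0,0],[0.02,-1,0],-1],
    [[0,0,0],[0.02,-1,0],-1],
  ],
)

```text
time: 16.73
tool_pos: [0.5568, -0.3311, 0.1303]
tcp_rot: [-3.011, -0.893, 0.001]
wrist_force: [0.1, -0.1, -0.1]
width: 1.0
```

Run:
```python
from m import *
s=status.read_state();r=s['tcp_rot'];print(s['time'],s['tool_pos'],s['wrist_force'],'jaw',2*np.degrees(np.arctan2(r[1],r[0]))-90)
a,_=snap('top','t6');snap('scene','s6')
g=[fit(f,c,(555,-31),33,150,68,.082) for f,c in(('top6'.replace('top','t'),'top'),('s6','scene'))]
im,d=snap('wrist','w6')
o=np.hstack([cv2.resize(a[170:290,270:420],None,fx=2.5,fy=2.5),cv2.resize(im,(400,300))]);cv2.imwrite('pics/c6.png',o[:,:,::-1])
```

```text
16.725 [ 0.55676681 -0.33111135  0.13027671] [ 0.05637927 -0.13632693 -0.068792  ] jaw -416.9571582524294
t6 fit [555.6 -32.4  32.9] med z 81.5 n 1605
s6 fit [555.9 -30.3  32.9] med z 82.9 n 825
```

View pics/c6.png

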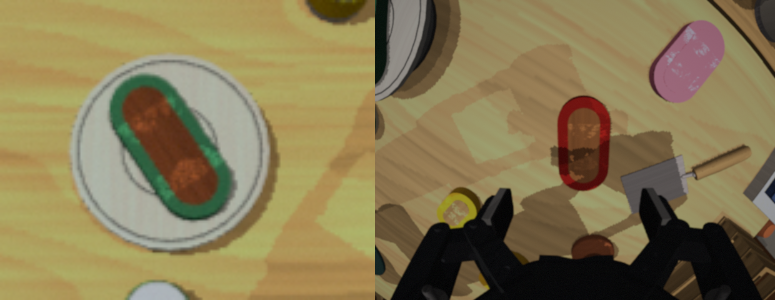

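The left half shows green centred on the plate: (555.6,-32.4) against the plate's (555.6,-32.1), both by the top camera. The right half shows red between the fingers, with the scraper blade near the right finger. I'll check that clearance in numbers.

Run:
```python
from m import *
z=np.load('pics/top0.npz');W=world('top',z['d'])*1e3;im=z['im'].astype(int)
sub=(slice(195,260),slice(485,532));P=W[sub].reshape(-1,3);c=im[sub].reshape(-1,3)
grey=(c.max(1)-c.min(1)<30)&(c.max(1)>60);P=P[grey];q=P[:,:2]-[557,-340];a=np.radians(33)
x=q@[np.cos(a),np.sin(a)];y=q@[-np.sin(a),np.cos(a)]
print(grey.sum(),'along',x.min(),x.max(),'jaw',y.min(),y.max(),'z',np.percentile(P[:,2],[5,95]))
k=abs(x)<20;print('near jaws',y[k].max() if k.any() else None)
```

```text
942 along -107.44053101855968 -3.3314538990500964 jaw -159.6249850633495 385.1841230243823 z [-1.75457611  5.669368  ]
near jaws 385.1841230243823
```

Run:
```python
from m import *
z=np.load('pics/top0.npz');W=world('top',z['d'])*1e3;im=z['im'].astype(int)
sub=(slice(195,260),slice(485,532));P=W[sub].reshape(-1,3);c=im[sub].reshape(-1,3)
k=(c.max(1)-c.min(1)<30)&(c.max(1)>60)&(z['d'][sub].ravel()>0);P=P[k];q=P[:,:2]-[557,-340];a=np.radians(33)
x=q@[np.cos(a),np.sin(a)];y=q@[-np.sin(a),np.cos(a)]
for lo in range(-100,40,10):
    k=(x>=lo)&(x<lo+10)
    if k.any(): print(lo,k.sum(),'nearest jaw-dir',np.sort(-y[k])[:3].round(),'z',np.median(P[k,2]).round(1))
```

```text
-100 70 nearest jaw-dir [67. 68. 68.] z 1.4
-90 119 nearest jaw-dir [63. 64. 64.] z 1.5
-80 154 nearest jaw-dir [57. 61. 61.] z 1.7
-70 150 nearest jaw-dir [56. 57. 57.] z 1.9
-60 154 nearest jaw-dir [53. 53. 53.] z 2.3
-50 148 nearest jaw-dir [51. 56. 56.] z 2.5
-40 83 nearest jaw-dir [75. 79. 83.] z 1.8
-30 38 nearest jaw-dir [105. 106. 109.] z 1.8
-20 1 nearest jaw-dir [133.] z 1.7
```

The blade is more than 75 mm from the jaw zone, so it's clear.

Request:
move_arm(
  deltas=[
    [[0,0,0],[0,-0.085,-0.3],-1],
    [[0,0,0],[0,-0.085,-0.7],-1],
    [[0,0,0],[0,-0.085,-1],-1],
    [[0,0,0],[0,-0.085,-1],-1],
  ],
)

```text
time: 17.38
tool_pos: [0.5546, -0.337, 0.0276]
tcp_rot: [-3.006, -0.895, 0.007]
wrist_force: [1.1, 0.1, 0.7]
width: 1.0
```

Request:
move_arm(
  deltas=[
    [[0,0,0],[0,0,-0.15],-1],
    [[0,0,0],[0,0,-0.25],-1],
    [[0,0,0],[0,0,-0.29],-1],
    [[0,0,0],[0,0,-0.29],-1],
  ],
)

```text
time: 17.88
tool_pos: [0.557, -0.3399, 0.0018]
tcp_rot: [-3.011, -0.894, 0.0]
wrist_force: [0.8, -0.8, 0.4]
width: 0.998
```

Request:
move_arm(
  deltas=[
    [[0,0,0],[0,0,0],-0.5],
    [[0,0,0],[0,0,0],0],
    [[0,0,0],[0,0,0],1],
    [[0,0,0],[0,0,0],1],
    [[0,0,0],[0,0,0],1],
    [[0,0,0],[0,0,0],1],
  ],
  grip_force=50,
)

```text
time: 18.62
tool_pos: [0.5577, -0.3404, 0.0027]
tcp_rot: [3.01, 0.894, 0.002]
wrist_force: [1.1, -0.6, 4.9]
width: 0.684
```

Request:
move_arm(
  deltas=[
    [[0,0,0],[0,0,0.1],1],
    [[0,0,0],[0,0,0.4],1],
    [[0,0,0],[0,0,0.8],1],
    [[0,0,0],[0,0,1],1],
    [[0,0,0],[0,0,1],1],
  ],
)

```text
time: 19.25
tool_pos: [0.5581, -0.3406, 0.1036]
tcp_rot: [3.009, 0.894, 0.004]
wrist_force: [-0.7, -0.2, -1.1]
width: 0.69
```

Run:
```python
from m import *
s=status.read_state();r=s['tcp_rot'];print(s['time'],s['tool_pos'],s['wrist_force'],'jaw',2*np.degrees(np.arctan2(r[1],r[0]))-90,s['width'])
snap('wrist','w7')
```

```text
19.25 [ 0.55807431 -0.34057878  0.10364533] [-0.71684722 -0.17336141 -1.13659154] jaw -56.915656271854985 0.6900200533457862
```

View pics/w7.png

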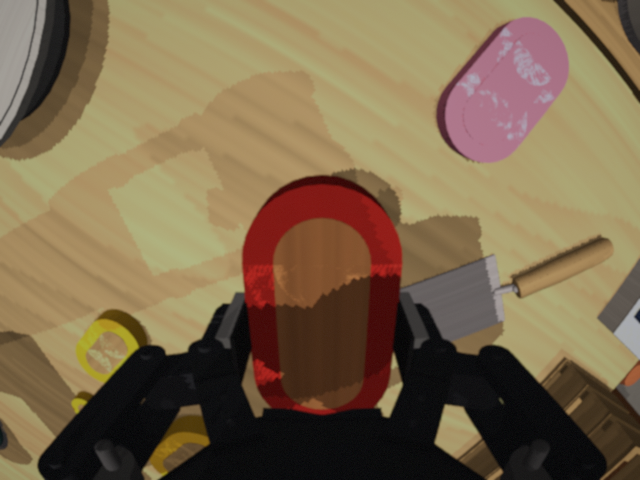

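Red is held square, with pink and the scraper undisturbed. I'll carry it to the plate.

Request:
move_arm(
  deltas=[
    [[0,0,0],[0,0.15,0.1],1],
    [[0,0,0],[0,0.45,0.1],1],
    [[0,0,0],[0,0.75,0.1],1],
    [[0,0,0],[0,1,0.1],1],
  ],
)

```text
time: 19.8
tool_pos: [0.5559, -0.2375, 0.1105]
tcp_rot: [-3.009, -0.895, 0.003]
wrist_force: [0.8, -0.6, -1.2]
width: 0.688
```

Request:
move_arm(
  deltas=[
    [[0,0,0],[0,0.3,0],1],
    [[0,0,0],[0,0.65,0],1],
    [[0,0,0],[0,1,0],1],
  ],
)

```text
time: 20.18
tool_pos: [0.5563, -0.138, 0.1111]
tcp_rot: [-3.011, -0.894, 0.002]
wrist_force: [0.6, 0.2, -1.0]
width: 0.684
```

Request:
move_arm(
  deltas=[
    [[0,0,0],[0,0.3,0],1],
    [[0,0,0],[0,0.6,0],1],
    [[0,0,0],[-0.01,0.85,0],1],
    [[0,0,0],[-0.015,1,0],1],
    [[0,0,0],[-0.015,1,0],1],
    [[0,0,0],[-0.015,1,0],1],
  ],
)

```text
time: 20.92
tool_pos: [0.5555, -0.0403, 0.1117]
tcp_rot: [3.011, 0.894, -0.0]
wrist_force: [0.5, 0.1, -0.4]
width: 0.689
```

Request:
move_arm(
  deltas=[
    [[0,0,0],[0,0.085,-0.08],1],
    [[0,0,0],[0,0.085,-0.16],1],
    [[0,0,0],[0,0.085,-0.22],1],
    [[0,0,0],[0,0.085,-0.24],1],
    [[0,0,0],[0,0.085,-0.24],1],
    [[0,0,0],[0,0.085,-0.24],1],
  ],
)

```text
time: 21.68
tool_pos: [0.5558, -0.0315, 0.0881]
tcp_rot: [3.011, 0.894, 0.001]
wrist_force: [0.5, 0.6, -1.6]
width: 0.687
```

Request:
move_arm(
  deltas=[
    [[0,0,0],[0,0,-0.015],1],
    [[0,0,0],[0,0,-0.03],1],
    [[0,0,0],[0,0,-0.035],1],
    [[0,0,0],[0,0,-0.035],1],
  ],
)

```text
time: 22.18
tool_pos: [0.5556, -0.0314, 0.0847]
tcp_rot: [3.012, 0.894, 0.0]
wrist_force: [-1.2, -0.3, 2.6]
width: 0.685
```

Request:
move_arm(
  deltas=[
    [[0,0,0],[0,0,-0.005],1],
    [[0,0,0],[0,0,-0.01],1],
    [[0,0,0],[0,0,-0.01],1],
  ],
)

```text
time: 22.55
tool_pos: [0.5556, -0.0314, 0.0846]
tcp_rot: [3.012, 0.895, 0.0]
wrist_force: [-3.5, -0.4, 9.5]
width: 0.688
```

Request:
move_arm(
  deltas=[
    [[0,0,0],[0,0,0],-0.5],
    [[0,0,0],[0,0,0],-1],
    [[0,0,0],[0,0,0],-1],
    [[0,0,0],[0,0,0.2],-1],
    [[0,0,0],[0,0,0.6],-1],
  ],
)

```text
time: 23.18
tool_pos: [0.5534, -0.0312, 0.1414]
tcp_rot: [-3.01, -0.894, 0.008]
wrist_force: [0.2, -1.2, 1.0]
width: 1.0
```

Request:
move_arm(
  deltas=[
    [[0,0,-0.11],[-0.3,-0.35,0],-1],
    [[0,0,-0.22],[-0.6,-0.7,0],-1],
    [[0,0,-0.3],[-0.9,-1,0],-1],
  ],
)

```text
time: 23.55
tool_pos: [0.4647, -0.1323, 0.1433]
tcp_rot: [3.137, 0.16, 0.001]
wrist_force: [-0.5, -0.0, -0.2]
width: 1.001
```

Request:
move_arm(
  deltas=[
    [[0,0,-0.1],[-0.4,-0.5,0],-1],
    [[0,0,-0.2],[-0.9,-1,0],-1],
    [[0,0,-0.217],[-0.99,-1,0],-1],
    [[0,0,-0.217],[-0.99,-1,0],-1],
    [[0,0,-0.217],[-0.99,-1,0],-1],
  ],
)

```text
time: 24.18
tool_pos: [0.3674, -0.2308, 0.1434]
tcp_rot: [-3.12, 0.365, -0.001]
wrist_force: [-1.0, 0.1, 0.3]
width: 1.002
```

Run:
```python
from m import *
s=status.read_state();r=s['tcp_rot'];print(s['time'],s['tool_pos'],'jaw',2*np.degrees(np.arctan2(r[1],r[0]))-90,s['q'].round(2))
im,d=snap('wrist','w8');c=camera_info('wrist');K,R,t=[np.array(c[k]) for k in'KRt']
a,_=snap('top','t8');snap('scene','s8')
for f,c in(('t8','top'),('s8','scene')):
    fit(f,c,(555.5,-31.5),33,116,60,.102)
    fit(f,c,(366,-240),-13.5,84,52,.018)
# wrist: fisheye to world
v,u=np.mgrid[:480,:640];x=(u-K[0,2])/K[0,0];y=(v-K[1,2])/K[1,1];th=np.hypot(x,y)+1e-9
C=np.stack([x/th*np.tan(th)*d,y/th*np.tan(th)*d,d],-1);W=(C-t)@R*1e3
hsv=cv2.cvtColor(im,cv2.COLOR_RGB2HSV)
m=(np.hypot(W[...,0]-366,W[...,1]+240)<52)&(abs(W[...,2]-18)<4)
(cx,cy),(w,h),an=cv2.minAreaRect(W[m][:,:2].astype(np.float32));print('wrist',m.sum(),cx,cy,w,h,an,np.median(W[m][:,2]))
cv2.imwrite('pics/c8.png',np.hstack([cv2.resize(a[170:290,270:420],None,fx=2.5,fy=2.5),cv2.resize(im,(400,300))])[:,:,::-1])
```

```text
24.175 [ 0.36737315 -0.23082716  0.14338345] jaw 256.6383610923359 [-0.62 -0.13  2.19  0.    1.08  1.18]
t8 fit [555.5 -32.8  32.8] med z 101.5 n 1121
t8 fit [ 366.6 -238.1  -15.5] med z 16.6 n 231
s8 fit [554.9 -31.   32.9] med z 102.4 n 579
s8 fit [ 365.5 -238.7  -13.1] med z 18.6 n 272
wrist 6268 366.7030944824219 -241.50103759765625 51.36650466918945 84.06377410888672 75.6731948852539 17.711668819945793
```

View pics/c8.png

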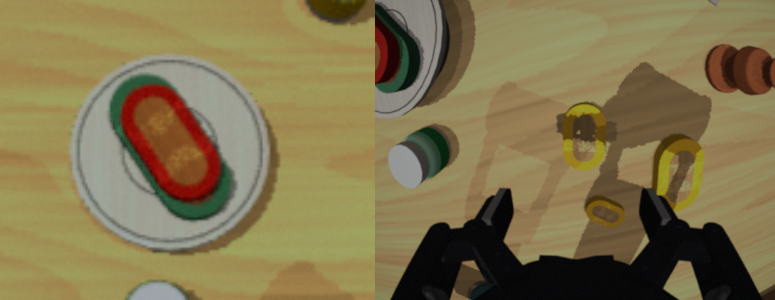

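Red is concentric with green: (555.5,-32.8) against (555.6,-32.4), both at yaw 33°. The middle yellow slab is between the fingers, and the wrist measurement agrees: 51×84 at (366.7,-241.5), yaw −14.3°. I'll grip it.

Request:
move_arm(
  deltas=[
    [[0,0,-0.009],[-0.005,-0.09,-0.3],-1],
    [[0,0,-0.009],[-0.005,-0.09,-0.7],-1],
    [[0,0,-0.009],[-0.005,-0.09,-1],-1],
    [[0,0,-0.009],[-0.005,-0.09,-1],-1],
  ],
)

```text
time: 24.82
tool_pos: [0.3644, -0.2382, 0.0409]
tcp_rot: [-3.114, 0.387, 0.009]
wrist_force: [-0.1, -0.1, 1.1]
width: 0.998
```

Request:
move_arm(
  deltas=[
    [[0,0,0],[0,0,-0.2],-1],
    [[0,0,0],[0,0,-0.35],-1],
    [[0,0,0],[0,0,-0.42],-1],
    [[0,0,0],[0,0,-0.42],-1],
    [[0,0,0],[0,0,-0.42],-1],
  ],
)

```text
time: 25.45
tool_pos: [0.3665, -0.2408, 0.0019]
tcp_rot: [3.117, -0.39, 0.002]
wrist_force: [0.4, -0.7, -0.3]
width: 1.0
```

Request:
move_arm(
  deltas=[
    [[0,0,0],[0,0,0],-0.4],
    [[0,0,0],[0,0,0],0],
    [[0,0,0],[0,0,0],1],
    [[0,0,0],[0,0,0],1],
    [[0,0,0],[0,0,0],1],
    [[0,0,0],[0,0,0],1],
  ],
  grip_force=50,
)

```text
time: 26.2
tool_pos: [0.3666, -0.2409, 0.002]
tcp_rot: [3.117, -0.39, 0.002]
wrist_force: [-1.3, 0.3, 5.7]
width: 0.595
```

Request:
move_arm(
  deltas=[
    [[0,0,0],[0,0,0.1],1],
    [[0,0,0],[0,0,0.4],1],
    [[0,0,0],[0,0,0.8],1],
    [[0,0,0],[0,0,1],1],
    [[0,0,0],[0,0,1],1],
    [[0,0,0],[0,0,1],1],
  ],
)

```text
time: 26.95
tool_pos: [0.3652, -0.2398, 0.1004]
tcp_rot: [-3.116, 0.39, 0.002]
wrist_force: [-0.5, -0.8, -1.1]
width: 0.596
```

Run:
```python
from m import *
s=status.read_state();r=s['tcp_rot'];print(s['time'],s['tool_pos'],s['wrist_force'],'jaw',2*np.degrees(np.arctan2(r[1],r[0]))-90,s['width'])
snap('wrist','w9')
```

```text
26.95 [ 0.36523239 -0.23980255  0.10037595] [-0.50850265 -0.79772436 -1.12627791] jaw 255.74204506464173 0.595628964879196
```

View pics/w9.png

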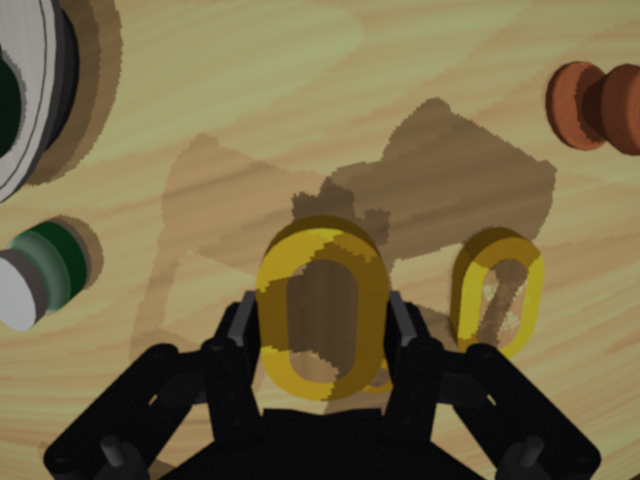

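Yellow is held square, and the large yellow slab, jar and finial are untouched. I'll raise it, carry it over and turn it back by +47.3°.

Request:
move_arm(
  deltas=[
    [[0,0,0],[0,0,0.2],1],
    [[0,0,0.08],[0.1,0.15,0.4],1],
    [[0,0,0.16],[0.35,0.4,0.4],1],
    [[0,0,0.24],[0.6,0.7,0.4],1],
    [[0,0,0.3],[0.9,1,0.4],1],
  ],
)

```text
time: 27.62
tool_pos: [0.4554, -0.1392, 0.1396]
tcp_rot: [-3.12, -0.353, 0.004]
wrist_force: [0.1, -0.6, -0.5]
width: 0.594
```

Request:
move_arm(
  deltas=[
    [[0,0,0.08],[0.3,0.35,0],1],
    [[0,0,0.16],[0.6,0.7,0],1],
    [[0,0,0.225],[0.85,0.9,0],1],
    [[0,0,0.225],[0.99,1,0],1],
    [[0,0,0.225],[0.99,1,0],1],
    [[0,0,0.225],[0.99,1,0],1],
  ],
)

```text
time: 28.38
tool_pos: [0.5538, -0.0411, 0.1405]
tcp_rot: [-3.013, -0.89, 0.003]
wrist_force: [0.3, -1.1, 0.1]
width: 0.596
```

Request:
move_arm(
  deltas=[
    [[0,0,0],[0,0.09,-0.08],1],
    [[0,0,0],[0,0.09,-0.18],1],
    [[0,0,0],[0,0.09,-0.26],1],
    [[0,0,0],[0,0.09,-0.3],1],
    [[0,0,0],[0,0.09,-0.3],1],
    [[0,0,0],[0,0.09,-0.3],1],
  ],
)

```text
time: 29.12
tool_pos: [0.5553, -0.0315, 0.1116]
tcp_rot: [3.012, 0.892, 0.001]
wrist_force: [0.4, -0.2, -0.3]
width: 0.595
```

Run:
```python
from m import *
s=status.read_state();r=s['tcp_rot'];print(s['time'],s['tool_pos'],s['wrist_force'],'jaw',2*np.degrees(np.arctan2(r[1],r[0]))-90,r[2])
```

```text
29.125 [ 0.55530075 -0.03145859  0.11155448] [ 0.37018209 -0.21822888 -0.33922948] jaw -57.01018451954125 0.000784553136241485
```

Expected contact is at about 0.104, so I'll lower slowly.

Request:
move_arm(
  deltas=[
    [[0,0,0],[0,0,-0.03],1],
    [[0,0,0],[0,0,-0.05],1],
    [[0,0,0],[0,0,-0.065],1],
    [[0,0,0],[0,0,-0.065],1],
  ],
)

```text
time: 29.62
tool_pos: [0.5548, -0.0313, 0.1046]
tcp_rot: [-3.012, -0.892, 0.001]
wrist_force: [0.7, -0.5, -0.9]
width: 0.594
```

Request:
move_arm(
  deltas=[
    [[0,0,0],[0,0,-0.005],1],
    [[0,0,0],[0,0,-0.008],1],
    [[0,0,0],[0,0,-0.008],1],
  ],
)

```text
time: 30.0
tool_pos: [0.5551, -0.0314, 0.1041]
tcp_rot: [3.012, 0.892, 0.0]
wrist_force: [0.0, -0.2, -0.6]
width: 0.596
```

Request:
move_arm(
  deltas=[
    [[0,0,0],[0,0,-0.004],1],
    [[0,0,0],[0,0,-0.008],1],
    [[0,0,0],[0,0,-0.008],1],
  ],
)

```text
time: 30.38
tool_pos: [0.5551, -0.0314, 0.104]
tcp_rot: [3.012, 0.892, 0.0]
wrist_force: [-3.0, -0.0, 5.2]
width: 0.593
```

Contact at 5 N. I'll release, rise and retreat to one side.

Request:
move_arm(
  deltas=[
    [[0,0,0],[0,0,0],-0.35],
    [[0,0,0],[0,0,0],-1],
    [[0,0,0],[0,0,0],-1],
    [[0,0,0],[0,0,0.2],-1],
    [[0,0,0],[0,0,0.6],-1],
    [[0,0,0],[0,0,1],-1],
  ],
)

```text
time: 31.12
tool_pos: [0.5546, -0.0313, 0.2036]
tcp_rot: [-3.012, -0.892, 0.002]
wrist_force: [1.1, -0.2, 0.1]
width: 0.996
```

Request:
move_arm(
  deltas=[
    [[0,0,0],[-0.5,-0.5,0.2],-1],
    [[0,0,0],[-0.7,-1,0.2],-1],
  ],
)

```text
time: 31.38
tool_pos: [0.4857, -0.1306, 0.2252]
tcp_rot: [3.009, 0.896, 0.005]
wrist_force: [0.8, -1.5, -0.5]
width: 0.999
```

Request:
move_arm(
  deltas=[
    [[0,0,0],[-0.3,-0.5,0],-1],
    [[0,0,0],[-0.6,-1,0],-1],
    [[0,0,0],[-0.6,-1,0],-1],
  ],
)

```text
time: 31.75
tool_pos: [0.4236, -0.2332, 0.2232]
tcp_rot: [3.014, 0.883, -0.001]
wrist_force: [-0.9, 0.0, -0.9]
width: 1.003
```

Run:
```python
from m import *
s=status.read_state();print(s['time'],s['tool_pos'],s['wrist_force'])
a,_=snap('top','t10');b,_=snap('scene','s10')
for f,c in(('t10','top'),('s10','scene')):
    fit(f,c,(555.5,-31.5),33,84,52,.120)
    z=np.load('pics/%s.npz'%f);W=world(c,z['d'])*1e3
    m=(np.hypot(W[...,0]-539,W[...,1]-325)<50)&(abs(W[...,2]-103)<8);print('tin',cv2.minEnclosingCircle(W[m][:,:2].astype(np.float32)),np.median(W[m][:,2]))
cv2.imwrite('pics/c10.png',np.hstack([cv2.resize(a[130:310,150:420],None,fx=1.6,fy=1.6),cv2.resize(b[190:370,270:440],None,fx=1.6,fy=1.6)])[:,:,::-1])
```

```text
31.75 [ 0.42360283 -0.23319547  0.22315846] [-8.84279554e-01  2.48296575e-04 -8.69770426e-01]
t10 fit [554.7 -32.7  32.7] med z 119.3 n 723
tin ((539.5863647460938, 323.8097839355469), 31.377368927001953) 103.03701904587545
s10 fit [555.1 -30.9  30.6] med z 121.4 n 360
tin ((538.4178466796875, 325.7562561035156), 34.278873443603516) 104.27171659118574
```

View pics/c10.png

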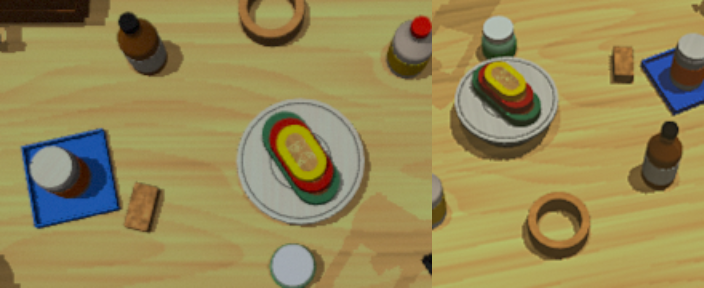

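```bash
python3 -c "
from h import *
print(order.finish_job())"
```

```text
the job is handed in; nothing more can be done
None
```

The job is done and handed in at about 32 s of the 72 s allowed. The tin stands upright in the blue tray, and the green, red and yellow slabs are stacked in the middle of the plate.

**Last checks**

| Item | Top camera, centre in mm | Yaw | Top face height |
|---|---|---|---|
| Plate | (555.6, -32.1) | – | 60 mm (given) |
| Green | (555.6, -32.4) | 32.9° | 81.5 mm |
| Red | (555.5, -32.8) | 32.8° | 101.5 mm |
| Yellow | (554.7, -32.7) | 32.7° | 119.3 mm |

- **Tin:** its axis was about 1 mm from the tray centre, and its lid was at 103 mm.
- **Yellow choice:** I used the middle of the three yellow slabs, which measured about 84×51 mm. The pink look-alike was left alone.
- **Setting down:** each slab was lowered until it touched, at no more than 10 N at the wrist, and then released. The tin was released with its weight nearly all on the tray.

**Disagreements:** the scene camera reads about 2 mm further in y than the top camera throughout, so I averaged the two when aiming. Its yaw fit for the yellow slab, on few points, was 30.6° instead of 32.7°. The jaws read −57.0° just before release, which puts the slab at 33°.

**Not measured:** I checked the bystanders by eye in the pictures only. None looked moved. The brushes, and at the end the objects on the right of the bench, were outside the last picture.

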